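Set the selector valve to the yellow port and confirm

TASK

With one finger, push the black arm of the selector valve round until its white tip points squarely at the port with the yellow cap, going whichever way round does not swing it past the port with the red cap. Only then press the green key all the way down and let it come back up. Do not pinch or pick up anything, leave the containers on the deck standing where they are, and finish clear of everything.

Things in the scene. Friction and masses are not known exactly. Their poses are not given: they have to be found in the camera images.
- deck: Fixed white valve deck with a grey-blue top, 340 mm (its x) by 460 mm (its y), top face 50 mm above the bench. Origin: centre of its underside; the valve's upright axis passes through it. Three ports lie on a circle of 115 mm radius about the valve axis, in the deck's +x, +y and -y directions; a small white park mark lies in its -x direction on the same circle. Each port holds one coloured cap, which colour is where changes.
- selector (a joint): Angle of the selector arm about the upright valve axis (rad), growing anticlockwise seen from above. 0: the arm points along the deck's -x at the park mark; pi/2: along its -y; -pi/2: along its +y; pi or -pi: along its +x. Stops at -3.4 and 3.4. It starts within 0.5 of 0. It turns freely between the stops against a light rubbing torque of about 0.12 N m (about 2 N at 65 mm from the axis), has no spring or clicks, and stays where it is left.
- valve_axis (a point): Point on the valve's upright axis at the height of the underside of the arm, 18 mm above the deck's top face (68 mm above the bench). Around it stands the arm's round black hub, 38 mm across, top 92 mm above the bench.
- pointer_tip (a point): Middle of the white end of the selector arm, 85 mm from the valve axis, at half the arm's height (79 mm above the bench). The arm is a straight black bar with a white end, 14 mm wide and 22 mm high (68 to 90 mm above the bench), running from the hub to 90 mm from the axis; the space under it is clear, apart from a round valve seat, 60 mm across and 12 mm high, under the hub. The point's x axis points along the bar back to the valve axis.
- pointer_aim (a point): The point 115 mm from the valve axis straight out along the arm, 68 mm above the bench: it lies over the middle of a port's cap when the arm points squarely at that port.
- yellow_cap: Yellow round cap fixed on the port to be selected, 32 mm across, 12 mm high, top 62 mm above the bench (the arm swings above the caps and does not reach them). Origin: centre of its underside.
- red_cap: Red cap, same shape, fixed on the waste port which the arm must not point at or pass. Origin: centre of its underside.
- blue_cap: Blue cap, same shape, fixed on the third port, which the arm may pass. Origin: centre of its underside.
- key (a joint): Travel of the green confirm key: 0 up, 0.006 m fully pressed (straight down). A spring returns it; fully down takes about 5 N.
- key_top (a point): Centre of the top face of the green round key, 36 mm across, 72 mm above the bench when up, in a round grey housing (52 mm across, top 62 mm above the bench) on the deck at 60 mm to the deck's -x and 170 mm to its -y from the valve axis.
- sample_jar: Jar with white cap, 44 mm across, 62 mm high, loose, standing on the deck near a corner. Origin: centre of its underside.
- steel_cup: Open steel cup, 52 mm across, 50 mm high, loose, standing on the deck near a corner. Origin: centre of its underside.
- reagent_bottle: Amber bottle with white cap, 40 mm across, 68 mm high, loose, standing on the deck near a corner. Origin: centre of its underside.
Mind the look-alikes: they are no part of the job. What is shaped like the reagent_bottle but pink is not meant. Leave any blue look-alike of the steel_cup alone.

How it is judged:
By the outcome, as a careful person would: the job done as asked, in the order asked, and still so for the second after the job is handed in, with the robot touching nothing.
It also fails if it takes over 43 s, if anything falls off the work surface, if the arm or the gripper's body presses on something with over 40 N, if the wrist force passes 120 N, or if a joint passes its speed limit or range.

ROBOT

A 6-joint arm with a two-finger parallel gripper is mounted at the origin on the work surface. World frame = base frame: x ahead of the robot, y to its left, z up, the work surface at z = 0. Lengths are in mm, angles in rad, forces in N, time in s.
With the tool pointing down it reaches from about 350 to 775 mm from the base axis. Payload 7.3 kg.
Tool frame: the origin (TCP) lies on the centre line of the jaws, within the pads' length; the fingertips stand 22 mm ahead of it and the grasp point (between the pads) lies 3 mm ahead of it; z points along the fingers, y is the direction in which the jaws open and shut (so a half turn about z gives the same grasp; the last joint's range is limited). The gripper opens to 92 mm and grips with 3 to 60 N. Pads are 19 mm wide; open, the fingers measure 130 mm over their backs; the gripper's body (75 mm by 190 mm) begins 47 mm behind the grasp point.
Start: joints at [0.994, 0.342, 1.524, -0, 1.275, -0.146], TCP at [219.226, 477.056, 248.741] pointing down, gripper open.
Joint ranges: [-2.53, 2.53], [-0.77, 2.02], [0.04, 2.7], [-1, 4.14], [0.28, 2.66], [-3.11, 3.11]. Speed limits (rad/s): [2.57, 2.57, 3.14, 3.14, 3.14, 3.14].

INTERFACE

Orientations are given as [roll, pitch, yaw] about the fixed x, y, z axes, in that order (R = Rz(yaw) Ry(pitch) Rx(roll)).
In Python, from plant import get_obs, capture, close_job gives the robot as it stands.
- The arm moves only by the tool carry_out, never from a script. Its arguments are lists of equal length, an entry for each row: "xyz": the shift along the tool's x, y, z scaled (see below), a list of three; "dr": the turn, a rotation vector about the tool's x, y, z scaled (see below), a list of three. A call has 1 to 8 rows; each row shifts and turns the commanded pose from where the row before left it, along the tool's axes as they then stand; what a row does not reach is not made up. The controller multiplies each number of a shift by 0.06 m and each number of a turn by 8 degrees. A row lasts 1/8 s, in which the tool goes at most 62.5 mm and 10.7 degrees, less where a joint would pass 70% of its speed; a pose out of reach is approached as far as the arm can. A call with a number of a shift or a turn outside -1 to 1 is refused whole. A call with a gripper value outside its range is refused whole. "gripper" is the gripper's target within -1 to 1 (fully open at 1, half-way at 0, shut at -1), set as the call begins (left out, the last holds). The fingers move at their own pace and stop on an object; the grip force is fixed at half the most. Time passes only in rows, so rows that do not move let the fingers close. It gives the time, the measured TCP pose, the force and the opening at its end, in the units of the state.
- get_obs(): the state, without advancing time (a new reading comes with each control period).
- capture(name): name is "side" or "top"; returns a dict with "image" (400x640x3 uint8, blue, green, red), "fx", "fy", "cx", "cy" (pixels), "pose" (4x4, takes a point from camera to world coordinates). Camera axes: x right, y up, looking along -z (the intrinsics and any distortion apply to the point x, -y, -z); pixel columns grow to the right and rows downward; lengths in mm; the calibration is good to about 2 mm. A picture is of the moment at which its call begins. There is no depth.
- close_job(): hands the job in, once; it reports no verdict.
The state is a dict: "time": time; "joint_positions": joint angles; "dq": joint speeds; "tau": joint torques, N m; "tool_pos": TCP position; "tcp_rot": TCP orientation; "contact_force": force on the tool from outside, world axes, zero at the start; "moment": the same for the moment, N m; "grip_width": finger opening in mm.
Only numpy, scipy, OpenCV 4.12 (cv2) and the standard library are available. Lean on these libraries where they do the work, as an engineer would, in place of code of your own. Each camera call takes 0.05 s, during which the arm holds its last target.

## Working session

There is one attempt and no reset: what is moved stays moved. The work goes in short steps, Python scripts to look and compute and a tool call to move; the robot and the scene stay as the last step left them, time stands still between calls to the robot, and variables do not carry over. Pictures are saved under pics/ and viewed, and the job is handed in when it is done.

Besides the shell and the picture viewer there is one more tool, called as a command line: name --argument value ..., lists and objects as JSON in quotes. carry_out: Moves the arm, as the interface text tells. Shifts and turns lie within -1 to 1; 1 stands for 0.06 m of shift or 8 degrees of turn. Its arguments: {"type":"object","properties":{"xyz":{"type":"array"},"dr":{"type":"array"},"gripper":{"type":"number"}},"required":["xyz","dr"]}

```bash
mkdir -p pics; ls; python3 - <<'E'
from plant import get_obs, capture
import cv2
o=get_obs(); print({k:(v if not hasattr(v,'round') else v) for k,v in o.items()})
for n in ("top","side"):
    c=capture(n); cv2.imwrite(f"pics/{n}0.png",c["image"]); print(n,{k:v for k,v in c.items() if k!="image"})
E
```

```text
pics
{'time': 0.0, 'joint_positions': array([ 9.93992091e-01,  3.42735808e-01,  1.52501775e+00, -5.57584660e-07,
        1.27537347e+00, -1.45982947e-01]), 'dq': array([ 0.00091152,  0.00216211, -0.00023308, -0.00084116, -0.00033722,
        0.00067446]), 'tau': array([-1.02207236e-03, -4.31235266e+01, -2.44216704e+01,  7.16417818e-02,
        5.61717991e-02, -1.15198509e-04]), 'tool_pos': array([219.01875068, 476.72951472, 248.03788209]), 'tcp_rot': array([-3.14007453e+00, -2.22668930e-04,  2.71077136e+00]), 'contact_force': array([-0.09698836,  1.22164129,  0.12312575]), 'moment': array([-0.0067521 ,  0.04488255, -0.05669862]), 'grip_width': 91.9500713299205}
top {'fx': 474.48409311397774, 'fy': 474.48409311397774, 'cx': 315.816362796691, 'cy': 208.09917472111493, 'pose': array([[-3.47192056e-03,  9.91302181e-01, -1.31559611e-01,
         4.56893706e+02],
       [-9.99412800e-01, -7.92441701e-03, -3.33355350e-02,
        -6.63285062e+01],
       [-3.40881217e-02,  1.31366621e-01,  9.90747602e-01,
         1.07978068e+03],
       [ 0.00000000e+00,  0.00000000e+00,  0.00000000e+00,
         1.00000000e+00]])}
side {'fx': 445.9509740754939, 'fy': 445.9509740754939, 'cx': 322.64205930583705, 'cy': 197.74028119766848, 'pose': array([[-9.97361263e-01,  2.25117383e-02, -6.90198008e-02,
         5.38749316e+02],
       [-7.11385222e-02, -4.92740388e-01,  8.67263639e-01,
         8.02249285e+02],
       [-1.44852314e-02,  8.69885125e-01,  4.93041628e-01,
         5.72211970e+02],
       [ 0.00000000e+00,  0.00000000e+00,  0.00000000e+00,
         1.00000000e+00]])}
```

View pics/top0.png

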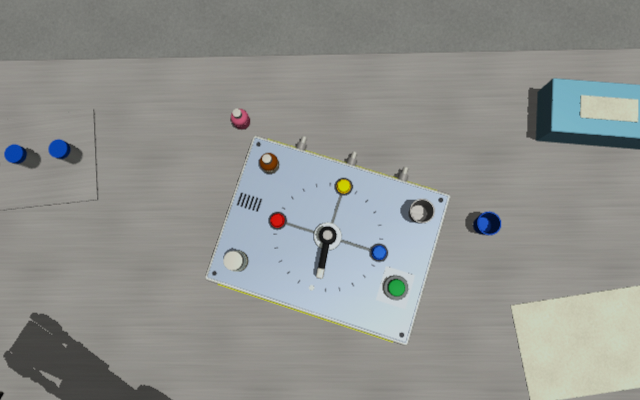

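View pics/side0.png

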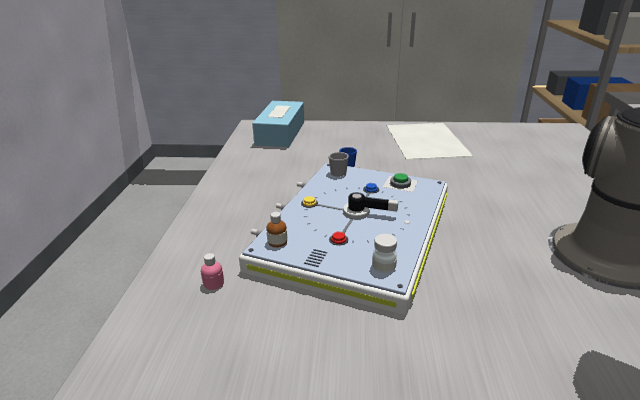

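Top view: the yellow cap is at (344,186), red at (278,220), blue at (379,252), the green key at (396,287), the hub at (327,236) and the white tip at (320,272). The loose jar is at (234,260), the amber bottle at (268,161) and the steel cup at (420,211). The look-alikes are the pink bottle at (240,118), the blue cup at (487,223) and two blue-capped things at (15,154) and (60,149). Next I measure positions.

```bash
cat > h.py <<'E'
import numpy as np, cv2
from plant import get_obs, capture
def ray(c,u,v):
    d=np.array([(u-c["cx"])/c["fx"],-(v-c["cy"])/c["fy"],-1.0]); P=c["pose"]; return P[:3,3],P[:3,:3]@d
def onz(c,u,v,z):
    o,d=ray(c,u,v); return o+d*(z-o[2])/d[2]
def px(c,p):
    P=c["pose"]; q=P[:3,:3].T@(np.array(p)-P[:3,3]); return np.array([c["cx"]+c["fx"]*q[0]/-q[2], c["cy"]-c["fy"]*q[1]/-q[2]])
def blobs(img,hr,smin=130,vmin=60,amin=20):
    h=cv2.cvtColor(img,cv2.COLOR_BGR2HSV)
    m=cv2.inRange(h,(hr[0],smin,vmin),(hr[1],255,255))
    n,l,s,ce=cv2.connectedComponentsWithStats(m)
    return [(ce[i],s[i]) for i in range(1,n) if s[i][4]>=amin]
E
python3 - <<'E'
from h import *
C={n:capture(n) for n in("top","side")}
for n,c in C.items():
    for name,hr,z in(("yellow",(22,35),62),("red",(0,6),62),("blue",(105,125),62),("green",(50,75),72)):
        for ce,s in blobs(c["image"],hr,150):
            print(n,name,ce.round(1),s,onz(c,*ce,z).round(1))
c=C["top"]; cr=c["image"][130:350,200:460]; cv2.imwrite("pics/crop_top.png",cv2.resize(cr,None,fx=3,fy=2.7 and 3,interpolation=cv2.INTER_CUBIC)[:600])
c=C["side"]; cr=c["image"][150:310,240:460]; cv2.imwrite("pics/crop_side.png",cv2.resize(cr,None,fx=3.6,fy=3.6,interpolation=cv2.INTER_CUBIC))
E
```

```text
top yellow [343.2 186. ] [336 179  15  15 171] [640.1 -91.8  62. ]
top yellow [232.  288.7] [218 284  29  10  29] [420.4 147.2  62. ]
top red [277.  220.1] [270 213  15  15 170] [566.5  52.   62. ]
top blue [ 58.4 148.7] [ 49 140  21  18 289] [731.2 545.4  62. ]
top blue [ 14.3 153.5] [  5 145  21  18 282] [721.2 645.9  62. ]
top blue [485.9 223.5] [477 212  24  23 279] [ 556.1 -394.3   62. ]
top blue [378.5 252.2] [372 245  14  15 171] [ 496.3 -165.2   62. ]
top green [396.1 287.2] [388 279  17  17 222] [ 422.9 -199.4   72. ]
side yellow [427.4 249.7] [412 193  35 106 228] [395.5  96.7  62. ]
side yellow [309.  201.3] [303 197  13   9  94] [640.3 -77.5  62. ]
side yellow [323.1 286. ] [247 265 149  42 618] [587.5 211.8  62. ]
side red [338.3 237.7] [331 232  15  12 137] [567.2  65.1  62. ]
side blue [577.3  90.8] [563  77  36  33 744] [-324.3 -986.4   62. ]
side blue [617.7  80.2] [609  77  22   6  91] [ -553.5 -1147.5    62. ]
side blue [349.9 155. ] [340 148  17  18 155] [ 551.5 -339.8   62. ]
side blue [370.8 187.4] [365 183  13   9  85] [ 497.7 -150.9   62. ]
side green [400.7 177.3] [395 174  13   8  78] [ 423.9 -188.1   72. ]
```

View pics/crop_top.png

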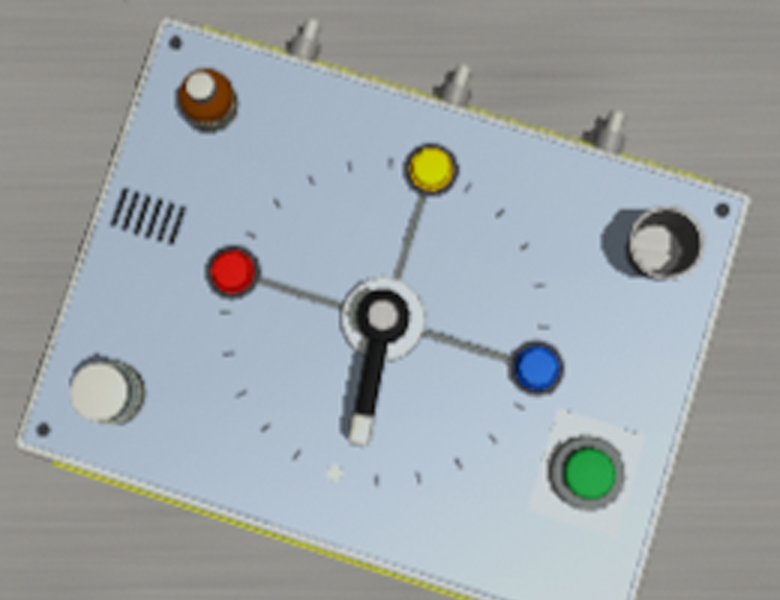

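Top-crop: the arm runs from the hub at crop (382,315) to its white tip at crop (361,430). It lies between the park mark (335,472) and the blue side, so the way round is anticlockwise, past blue. Now the angle.

```bash
cat >> h.py <<'E'
def deckfit(c):
    g=lambda hr,near,z:min((onz(c,*ce,z)[:2] for ce,s in blobs(c["image"],hr,150) if 100<s[4]<260),key=lambda p:np.hypot(*(p-near)))
    Y=g((22,35),(640,-92),62);R=g((0,6),(566,52),62);B=g((105,125),(496,-165),62)
    C=(R+B)/2; yaw=np.arctan2(*(R-B)[::-1])-np.pi/2; yaw2=np.arctan2(*(Y-C)[::-1])
    return C,yaw,yaw2
def armmask(c,C):
    hs=cv2.cvtColor(c["image"],cv2.COLOR_BGR2HSV)
    v,u=np.mgrid[:400,:640]; 
    P=np.array([onz(c,a,b,90)[:2] for a,b in zip(u.ravel(),v.ravel())]).reshape(400,640,2)-C
    r=np.hypot(P[...,0],P[...,1])
    dark=(hs[...,2]<60)&(r>25)&(r<75)
    return P,r,dark,hs
def armangle(c,C):
    P,r,dark,hs=armmask(c,C)
    n,l,s,ce=cv2.connectedComponentsWithStats(dark.astype(np.uint8))
    i=1+np.argmax(s[1:,4]); p=P[l==i]; m=p.mean(0); V=np.linalg.svd(p-m)[2][0]; V*=np.sign(V@m)
    return s[i],m,np.arctan2(*m[::-1]),np.arctan2(*V[::-1])
E
python3 - <<'E'
from h import *
c=capture("top"); C,y,y2=deckfit(c); print(C,np.degrees([y,y2]))
s,m,a,b=armangle(c,C); print(s,m); A=np.degrees([a,b]); print(A, "sel",(A-180-np.degrees(y)+180)%360-180)
t=onz(c,320.3,273.3,90)[:2]-C; print(t,np.hypot(*t),np.degrees(np.arctan2(*t[::-1])))
h=onz(c,327.3,235,92); print("hub",h)
print(get_obs()["time"])
E
```

```text
[531.35156263 -56.60691992] [-17.88652227 -17.94830301]
[318 246  10  22 142] [-45.47296489   9.72848879]
[167.92417939 168.88663604] sel [5.81070166 6.77315831]
[-79.06006504  14.78015201] 80.4297630094277 169.41087922508567
hub [531.3206275  -56.83982049  92.        ]
0.25
```

carry_out --xyz '[[-0.61, -0.455, 0], [-0.61, -0.455, 0], [-0.61, -0.455, 0], [-0.61, -0.455, 0], [-0.61, -0.455, 0], [-0.61, -0.455, 0]]' --dr '[[0, 0, 0], [0, 0, 0], [0, 0, 0], [0, 0, 0], [0, 0, 0], [0, 0, 0]]' --gripper -1

```text
time: 1.0
tool_pos: [350.9, 235.2, 248.8]
tcp_rot: [3.141, 0.0, 2.711]
contact_force: [0.3, 0.1, 0.4]
grip_width: 36.4
```

carry_out --xyz '[[-0.61, -0.455, 0], [-0.61, -0.455, 0], [-0.61, -0.455, 0], [-0.61, -0.455, 0], [-0.61, -0.455, 0], [-0.61, -0.455, 0], [0, 0, 0]]' --dr '[[0, 0, 0], [0, 0, 0], [0, 0, 0], [0, 0, 0], [0, 0, 0], [0, 0, 0], [0, 0, 1]]'

```text
time: 1.88
tool_pos: [482.6, -6.7, 248.3]
tcp_rot: [-3.141, 0.0, 2.565]
contact_force: [-0.7, 0.7, -0.2]
grip_width: 0.2
```

carry_out --xyz '[[0, 0, 0], [0, 0, 0], [0, 0, 0], [0, 0, 0], [0, 0, 0], [0, 0, 0], [0, 0, 0], [0, 0, 0]]' --dr '[[0, 0, 1], [0, 0, 1], [0, 0, 1], [0, 0, 1], [0, 0, 1], [0, 0, 1], [0, 0, 1], [0, 0, 1]]'

```text
time: 2.88
tool_pos: [481.4, -4.0, 248.6]
tcp_rot: [-3.141, -0.0, 1.45]
contact_force: [0.5, -1.0, -0.0]
grip_width: 0.5
```

carry_out --xyz '[[0, 0, 0], [0, 0, 0], [0, 0, 0], [0, 0, 0], [0, 0, 0], [0, 0, 0], [0, 0, 0], [0, 0, 0]]' --dr '[[0, 0, 1], [0, 0, 1], [0, 0, 1], [0, 0, 1], [0, 0, 1], [0, 0, 1], [0, 0, 1], [0, 0, 1]]'

```text
time: 3.88
tool_pos: [481.4, -4.0, 248.6]
tcp_rot: [-3.141, 0.0, 0.333]
contact_force: [-0.4, -0.0, -0.2]
grip_width: 0.2
```

carry_out --xyz '[[0, 0, 0], [0, 0, 0], [0, 0, 0], [0, 0, 0], [0, 0, 0], [0, 0, 0], [0, 0, 0]]' --dr '[[0, 0, 1], [0, 0, 1], [0, 0, 1], [0, 0, 1], [0, 0, 1], [0, 0, 0.5], [0, 0, 0]]'

```text
time: 4.75
tool_pos: [481.4, -4.0, 248.7]
tcp_rot: [-3.142, 0.0, -0.43]
contact_force: [-0.3, 0.0, -0.6]
grip_width: 0.6
```

carry_out --xyz '[[0.04, 0, 0.6], [0, 0, 0.8], [0, 0, 0.7], [0, 0, 0.1], [0, 0, 0]]' --dr '[[0, 0, 0], [0, 0, 0], [0, 0, 0], [0, 0, 0], [0, 0, 0]]'

```text
time: 5.38
tool_pos: [484.2, -5.1, 117.5]
tcp_rot: [-3.141, -0.001, -0.43]
contact_force: [0.4, 0.3, 0.7]
grip_width: 0.4
```

```bash
python3 - <<'E'
from h import *
o=get_obs(); print(o["tool_pos"],o["joint_positions"])
for n in("top","side"):
    c=capture(n); 
    x0,y0=(200,130) if n=="top" else (240,90)
    w,h=(260,200)
    cv2.imwrite(f"pics/{n}1.png",cv2.resize(c["image"][y0:y0+h,x0:x0+w],None,fx=3,fy=3,interpolation=cv2.INTER_CUBIC))
E
```

```text
[484.24405644  -5.12221266 117.45663826] [-1.69034858e-01  4.23446841e-01  1.81244793e+00  6.73114389e-05
  9.04988056e-01  1.83181091e+00]
```

View pics/side1.png

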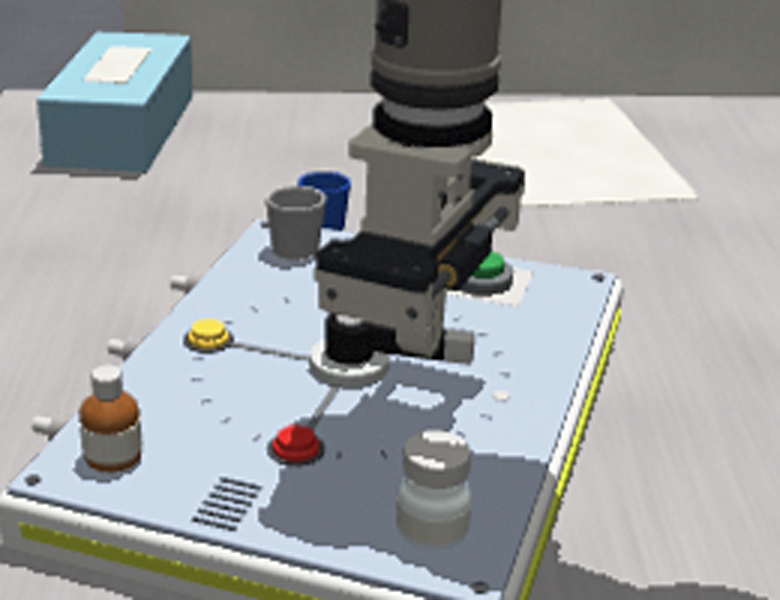

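View pics/top1.png

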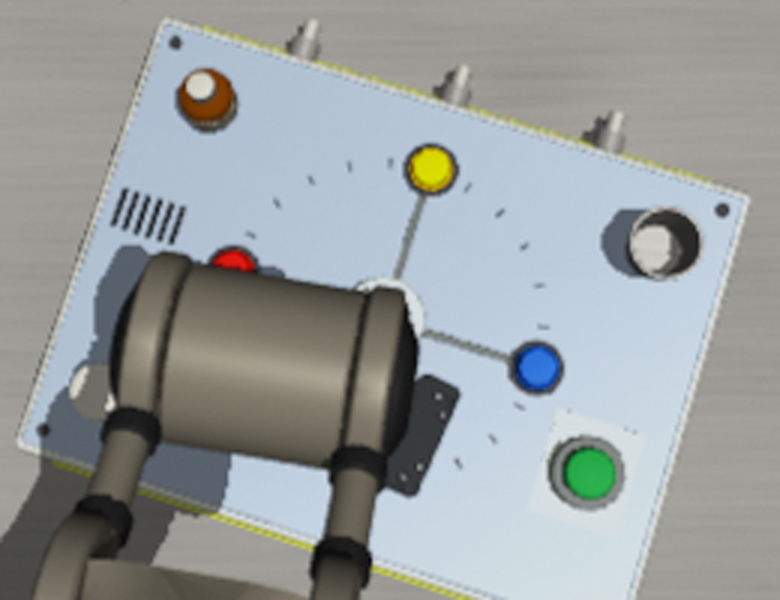

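```bash
python3 - <<'E'
from h import *
c=capture("side"); print(px(c,(484.2,-5.1,95.5)), (px(c,(484.2,-5.1,95.5))-[240,90])*3, (px(c,(475,-9,90))-[240,90])*3)
x=np.array([.909,-.416]);y=np.array([-.416,-.909])
for a in(-9.5,9.5):
  for b in(-19,19):
    p=np.array([484.2,-5.1])+a*x+b*y; print(a,b,((px(c,(*p,95.5))-[240,90])*3).round())
E
```

```text
[379.49282706 206.40549755] [418.47848119 349.21649266] [431.09695475 353.44846937]
-9.5 -19 [421. 365.]
-9.5 19 [441. 340.]
9.5 -19 [395. 359.]
9.5 19 [416. 334.]
```

carry_out --xyz '[[0, 0, 0.2], [0, 0, 0.2], [-0.053, 0.1535, 0], [-0.053, 0.1535, 0], [-0.053, 0.1535, 0], [-0.053, 0.1535, 0], [0, 0, 0]]' --dr '[[0, 0, 0], [0, 0, 0], [0, 0, -1], [0, 0, -1], [0, 0, -1], [0, 0, -1], [0, 0, 0]]'

```text
time: 6.4
tool_pos: [463.0, -38.0, 92.1]
tcp_rot: [-3.141, 0.001, 0.126]
contact_force: [-0.1, 0.4, 0.0]
grip_width: 0.6
```

```bash
cat > chk.py <<'E'
from h import *
o=get_obs(); C=np.array([531.35,-56.6]); w=o["tcp_rot"][2]; p=o["tool_pos"][:2]-C
x=np.array([np.cos(w),np.sin(w)]);y=np.array([np.sin(w),-np.cos(w)])
print(o["time"],o["tool_pos"],"phi_t",np.degrees(w)+180,"rel",p@x,p@y,"F",o["contact_force"],"q6",o["joint_positions"][5])
E
python3 chk.py
python3 - <<'E'
from h import *
c=capture("side"); cv2.imwrite("pics/side2.png",cv2.resize(c["image"][90:290,240:500],None,fx=3,fy=3,interpolation=cv2.INTER_CUBIC))
E
```

```text
6.4 [463.04671053 -37.98691462  92.0939432 ] phi_t 187.1996418538341 rel -65.43202839367558 -27.026578769141214 F [-0.14935698  0.36568968  0.04148141] q6 1.1980144115782303
```

View pics/side2.png

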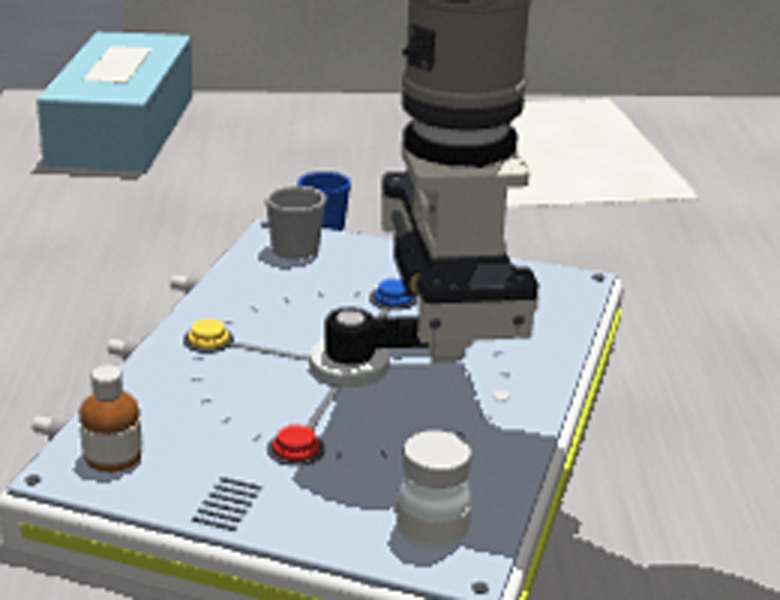

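The arm is moving with the finger: in the side crop it now points right and back from the hub at (350,335). I'll sweep on.

carry_out --xyz '[[-0.053, 0.155, 0], [-0.053, 0.155, 0], [-0.053, 0.155, 0], [-0.053, 0.155, 0], [-0.053, 0.155, 0], [-0.053, 0.155, 0], [-0.053, 0.155, 0], [-0.053, 0.155, 0]]' --dr '[[0, 0, -1], [0, 0, -1], [0, 0, -1], [0, 0, -1], [0, 0, -1], [0, 0, -1], [0, 0, -1], [0, 0, -1]]'

```text
time: 7.45
tool_pos: [483.9, -109.2, 92.1]
tcp_rot: [-3.139, 0.0, 1.247]
contact_force: [-2.1, 0.6, -0.4]
grip_width: 0.7
```

```bash
python3 chk.py
```

```text
7.45 [ 483.90850143 -109.15106852   92.14438292] phi_t 251.41998160038293 rel -64.9283110591081 -28.224546272427137 F [-2.10584448  0.63541156 -0.4174778 ] q6 -0.05178182406738166
```

carry_out --xyz '[[-0.053, 0.155, 0], [-0.053, 0.155, 0], [-0.053, 0.155, 0], [-0.053, 0.155, 0], [-0.053, 0.155, 0], [-0.053, 0.155, 0], [-0.053, 0.155, 0], [0, 0, 0]]' --dr '[[0, 0, -1], [0, 0, -1], [0, 0, -1], [0, 0, -1], [0, 0, -1], [0, 0, -1], [0, 0, -1], [0, 0, 0]]'

```text
time: 8.45
tool_pos: [549.2, -124.5, 92.2]
tcp_rot: [-3.141, -0.0, 2.219]
contact_force: [-0.2, -0.5, 0.1]
grip_width: 0.3
```

```bash
python3 chk.py;  python3 - <<'E'
from h import *
for n in("top","side"):
    c=capture(n); 
    x0,y0=(200,130) if n=="top" else (240,90)
    cv2.imwrite(f"pics/{n}3.png",cv2.resize(c["image"][y0:y0+200,x0:x0+260],None,fx=3,fy=3,interpolation=cv2.INTER_CUBIC))
E
```

```text
8.45 [ 549.1537966  -124.49432147   92.19560055] phi_t 307.15833753439375 rel -64.86353752920276 -26.820431778629477 F [-0.16792925 -0.52457166  0.08103446] q6 -1.0076500075742039
```

View pics/side3.png

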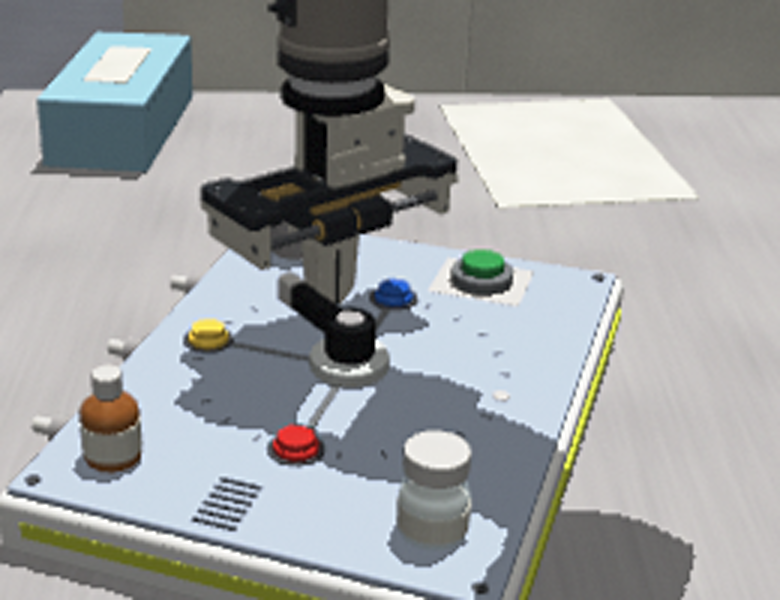

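View pics/top3.png

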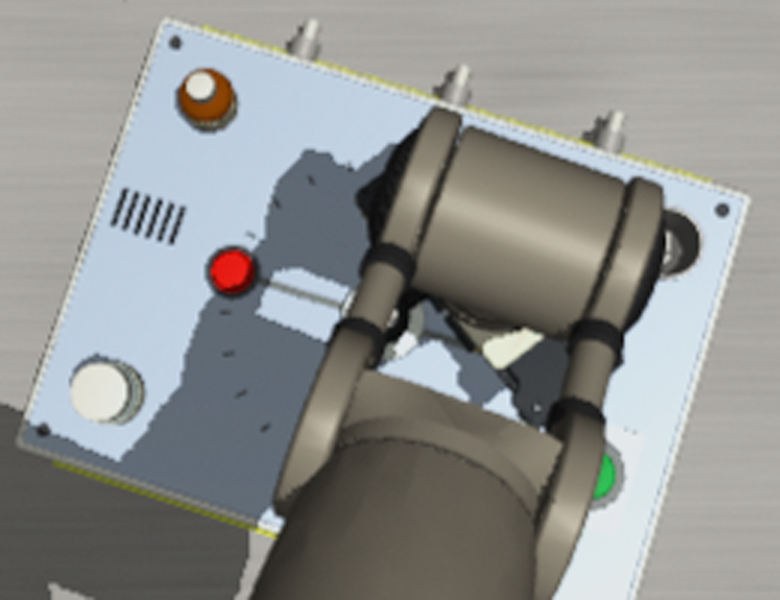

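```bash
python3 - <<'E'
from h import *
c=capture("side"); h=onz(c,357,196.2,92); t=onz(c,240+291/3,90+281/3,90); print(h,t,t-h,np.hypot(*(t-h)[:2]),np.degrees(np.arctan2((t-h)[1],(t-h)[0]))%360)
b=onz(c,240+394/3,90+285/3,62);y=onz(c,240+209/3,90+327/3,62);print(b-h,y-h)
E
```

```text
[531.17845443 -52.71750294  92.        ] [ 577.67239055 -113.53818143   90.        ] [ 46.49393612 -60.82067849  -2.        ] 76.55612991369462 307.39584775386504
[ -35.04083644 -110.68007015  -30.        ] [108.5414199  -35.24161617 -30.        ]
```

carry_out --xyz '[[-0.035, 0.096, 0], [-0.035, 0.096, 0], [-0.035, 0.096, 0], [-0.035, 0.096, 0], [-0.035, 0.096, 0], [-0.035, 0.096, 0], [-0.022, 0.0575, 0], [0, 0, 0]]' --dr '[[0, 0, -0.625], [0, 0, -0.625], [0, 0, -0.625], [0, 0, -0.625], [0, 0, -0.625], [0, 0, -0.625], [0, 0, -0.375], [0, 0, 0]]'

```text
time: 9.6
tool_pos: [582.9, -104.1, 92.7]
tcp_rot: [3.142, 0.0, 2.796]
contact_force: [-0.4, 0.2, 0.2]
grip_width: 0.6
```

```bash
python3 chk.py;  python3 - <<'E'
from h import *
for n in("top","side"):
    c=capture(n); 
    x0,y0=(200,130) if n=="top" else (240,90)
    cv2.imwrite(f"pics/{n}4.png",cv2.resize(c["image"][y0:y0+200,x0:x0+260],None,fx=3,fy=3,interpolation=cv2.INTER_CUBIC))
E
```

```text
9.6 [ 582.86789387 -104.07985613   92.67658761] phi_t 340.18570928756407 rel -64.56221097433968 -27.20571706061495 F [-0.41915912  0.20021446  0.20740707] q6 -1.5311480873847614
```

View pics/side4.png

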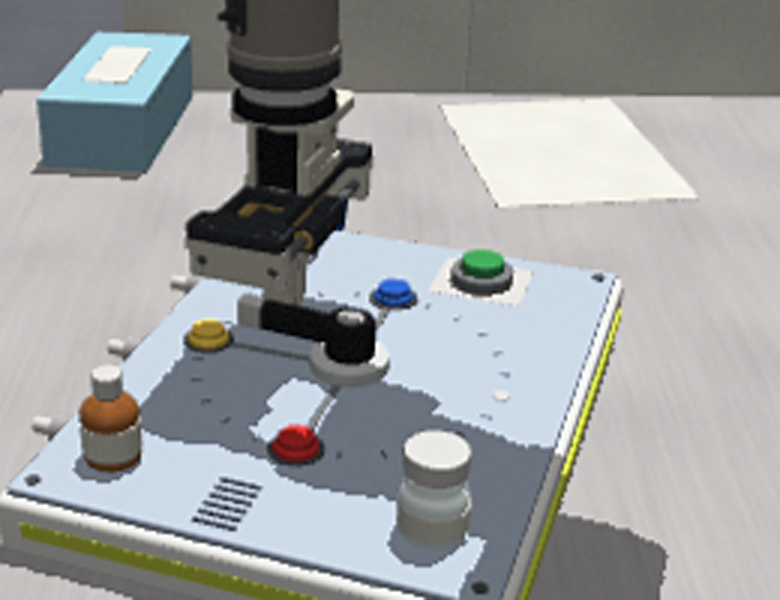

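carry_out --xyz '[[0, -0.25, 0], [0, -0.1, -0.4], [0, 0, -0.9], [0, 0, -0.9], [0.5, -0.75, 0], [0.5, -0.75, 0], [0.5, -0.75, 0], [0.5, -0.75, 0]]' --dr '[[0, 0, 0], [0, 0, 0], [0, 0, 0], [0, 0, 0], [0, 0, 0], [0, 0, 0], [0, 0, 0], [0, 0, 0]]'

```text
time: 10.7
tool_pos: [400.2, -254.3, 224.9]
tcp_rot: [-3.141, 0.0, 2.797]
contact_force: [0.3, -0.2, 0.7]
grip_width: 0.2
```

```bash
python3 chk.py;  python3 - <<'E'
from h import *
for n in("top","side"):
    c=capture(n); 
    if n=="top":
        C,y,y2=deckfit(c); print(C,np.degrees([y,y2]))
        s,m,a,b=armangle(c,C); print(s,m); A=np.degrees([a,b]); print(A, "err",A-np.degrees(y))
    x0,y0=(200,130) if n=="top" else (240,90)
    cv2.imwrite(f"pics/{n}5.png",cv2.resize(c["image"][y0:y0+200,x0:x0+260],None,fx=3,fy=3,interpolation=cv2.INTER_CUBIC))
E
```

```text
10.7 [ 400.20565542 -254.3050047   224.85014668] phi_t 340.25242556128546 rel 56.63183867057545 -230.3886777757016 F [ 0.32909071 -0.2187125   0.70507787] q6 -1.9538613187881457
[531.27360567 -56.62871384] [-17.8986465  -17.92588292]
[329 204  14  22 137] [ 43.86012643 -17.48927986]
[-21.73970311 -22.75191265] err [-3.84105661 -4.85326615]
```

View pics/top5.png

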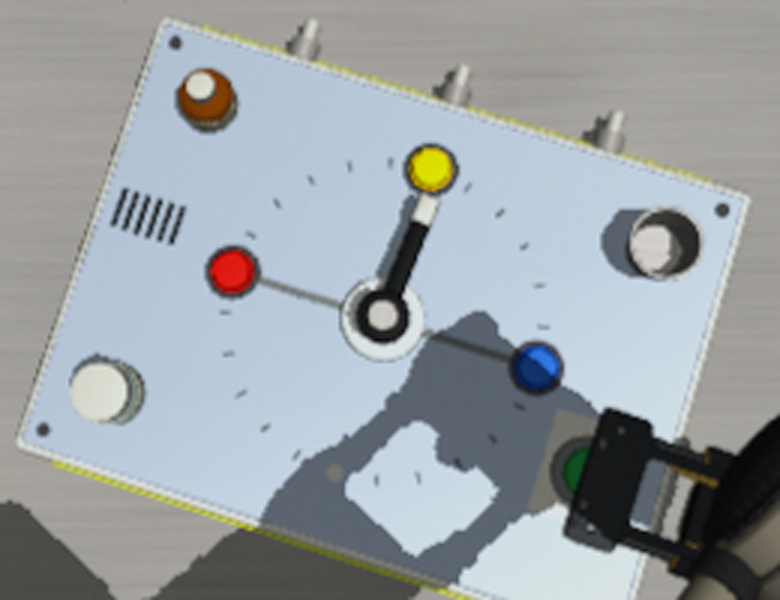

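The top crop shows the tip at (426,207) slightly clockwise of the line from the hub (382,315) to yellow (431,168), about 4° short. I'll measure this more tightly.

```bash
cat >> h.py <<'E'
def edges(c,C,phi):
    # arm edges crossing at several radii, z=90 plane, bilinear sampled: dark/white bar vs. deck; midpoint of the top face
    g=cv2.cvtColor(c["image"],cv2.COLOR_BGR2GRAY).astype(np.float32); u=np.array([np.cos(phi),np.sin(phi)]); t=np.array([-u[1],u[0]]); out=[]
    w=np.arange(-16,16.1,.5)
    for r in range(32,72,4):
        pts=np.array([px(c,(*(C+r*u+k*t),90)) for k in w],np.float32)
        v=cv2.remap(g,pts[:,0].reshape(1,-1),pts[:,1].reshape(1,-1),cv2.INTER_LINEAR)[0]
        d=v<70
        if d.any(): out.append((r,w[d].min(),w[d].max()))
    return np.array(out)
E
python3 - <<'E'
from h import *
c=capture("top"); C,y,_=deckfit(c)
hub=onz(c,200+382.5/3-1/3,130+315/3-1/3,92); print("hub",hub)
e=edges(c,C,y); print(e); m=e[:,1:].mean(1); k=np.polyfit(e[:,0],m,1); print("slope deg",np.degrees(np.arctan(k[0])),"offset",k[1], "via mean",np.degrees(np.arctan(m.mean()/e[:,0].mean())))
hs=cv2.cvtColor(c["image"],cv2.COLOR_BGR2HSV); sub=hs[185:212,330:352]; print(sub[...,2][6:,:])
E
```

```text
hub [532.0178242  -56.56664725  92.        ]
[[ 32.   -9.    5.5]
 [ 36.   -8.5   5. ]
 [ 40.   -9.    4.5]
 [ 44.  -10.    4. ]
 [ 48.   -9.5   4. ]
 [ 52.  -10.    3.5]
 [ 56.  -11.    3.5]
 [ 60.  -10.    3. ]
 [ 64.  -11.    2.5]
 [ 68.  -11.5   2.5]]
slope deg -4.440193964335819 offset 0.8075757575757578 via mean -3.5192580017465556
[[217 218 218 218 218 182 111  75 143 178 162 175 193 197 201 194 173 189
  161  99  74 174]
 [218 217 217 218 218 218 148  83  61  94 153 187 179 172 191 191 183 147
   94  76 133 203]
 [217 218 218 218 217 218 185 161 112  79  62 114 135 142 171 129  79  73
   82 136 204 220]
 [218 218 217 218 218 218 197 186 170 112 110 129 105  75  75  89  87 138
  160 205 219 219]
 [218 218 218 218 218 197 139 108 167 126 156 192 172 137 123 128 153 204
  220 220 219 220]
 [218 218 218 218 197 140 108 108 106 111 180 209 212 203 197 178 192 214
  220 220 220 220]
 [218 218 218 218 156 109 109 109  93 141 199 214 216 221 224 206 175 207
  220 220 220 220]
 [217 218 218 218 155 108 109 109  91 165 208 217 221 224 224 187 184 212
  220 219 220 220]
 [217 218 218 19
[... 493 characters left out ...]
1 165 193 153 196 219 219 220
  220 219 220 219]
 [217 219 155 108 108 100  51  20  26  29  30  30  89 132 201 220 220 220
  219 220 219 220]
 [218 198 139 108 107  79  36  23  25  29  31  27  28 169 214 220 219 220
  219 220 220 220]
 [218 156 107 109 100  55  23  24  28  30  32  23  91 196 219 219 219 220
  220 219 220 220]
 [198 139 108 108  79  35  22  27  29  31  30  33 160 212 219 219 220 220
  220 219 220 220]
 [156 108 108 107  60  20  24  28  31  32  25  91 195 219 219 220 220 219
  220 220 220 220]
 [139 108 108 101  52  21  25  28  31  33  21 159 211 219 220 220 219 220
  219 220 220 220]
 [108 109 107  79  36  22  29  30  32  30  29 187 220 219 219 220 220 220
  219 220 220 220]]
```

carry_out --xyz '[[-0.5, 0.75, 0], [-0.5, 0.75, 0], [-0.5, 0.75, 0], [-0.5, 0.75, 0], [0, 0, 0.9], [0, 0, 0.9], [0, 0.1, 0.4]]' --dr '[[0, 0, 0], [0, 0, 0], [0, 0, 0], [0, 0, 0], [0, 0, 0], [0, 0, 0], [0, 0, 0]]'

```text
time: 11.72
tool_pos: [576.7, -116.9, 89.2]
tcp_rot: [3.141, -0.005, 2.798]
contact_force: [-0.5, 0.4, 0.1]
grip_width: 0.4
```

carry_out --xyz '[[0, 0.125, 0], [0, 0.125, 0], [-0.01, 0.027, 0], [-0.01, 0.027, 0], [-0.01, 0.027, 0], [0, 0, 0], [0, 0, 0]]' --dr '[[0, 0, 0], [0, 0, 0], [0, 0, -0.175], [0, 0, -0.175], [0, 0, -0.175], [0, 0, 0], [0, 0, 0]]'

```text
time: 12.6
tool_pos: [586.2, -100.2, 92.8]
tcp_rot: [3.141, 0.0, 2.871]
contact_force: [-0.3, -0.9, 0.4]
grip_width: 0.3
```

```bash
python3 chk.py
```

```text
12.6 [ 586.22419159 -100.18201419   92.76764544] phi_t 344.4994817648334 rel -64.52547602316405 -27.331882609456578 F [-0.28391978 -0.860713    0.41535682] q6 -1.598490151863033
```

Back off, lift and look.

carry_out --xyz '[[0, -0.25, 0], [0, -0.1, -0.4], [0, 0, -0.9], [0, 0, -0.9], [0.5, -0.75, 0], [0.5, -0.75, 0], [0.5, -0.75, 0], [0.5, -0.75, 0]]' --dr '[[0, 0, 0], [0, 0, 0], [0, 0, 0], [0, 0, 0], [0, 0, 0], [0, 0, 0], [0, 0, 0], [0, 0, 0]]'

```text
time: 13.6
tool_pos: [415.0, -263.0, 224.6]
tcp_rot: [3.141, -0.0, 2.871]
contact_force: [0.2, -0.4, 0.3]
grip_width: 0.6
```

```bash
python3 chk.py;  python3 - <<'E'
from h import *
c=capture("top"); C,y,y2=deckfit(c); print(C,np.degrees([y,y2]))
s,m,a,b=armangle(c,C); A=np.degrees([a,b]); print("err",A-np.degrees(y))
e=edges(c,C,y); print(e); m=e[:,1:].mean(1); k=np.polyfit(e[:,0],m,1); print("slope deg",np.degrees(np.arctan(k[0])),"offset",k[1], "via mean",np.degrees(np.arctan(m.mean()/e[:,0].mean())))
cv2.imwrite("pics/top6.png",cv2.resize(c["image"][160:260,260:390],None,fx=6,fy=6,interpolation=cv2.INTER_CUBIC))
E
```

```text
13.6 [ 414.95213851 -263.02101753  224.60943425] phi_t 344.50647847587777 rel 57.0269146273697 -230.01310755259868 F [ 0.22802322 -0.43126122  0.31385052] q6 -2.0215855177351303
[531.2735157  -56.64742704] [-17.89580185 -17.91694956]
err [ 0.37683017 -0.00672412]
[[32.  -5.5  7.5]
 [36.  -6.   7.5]
 [40.  -6.   7.5]
 [44.  -6.   7.5]
 [48.  -6.5  7.5]
 [52.  -6.   7. ]
 [56.  -6.5  7.5]
 [60.  -5.5  7. ]
 [64.  -6.   7. ]
 [68.  -6.   7.5]]
slope deg -0.4123488696263159 offset 1.0348484848484845 via mean 0.7734460388630933
```

View pics/top6.png

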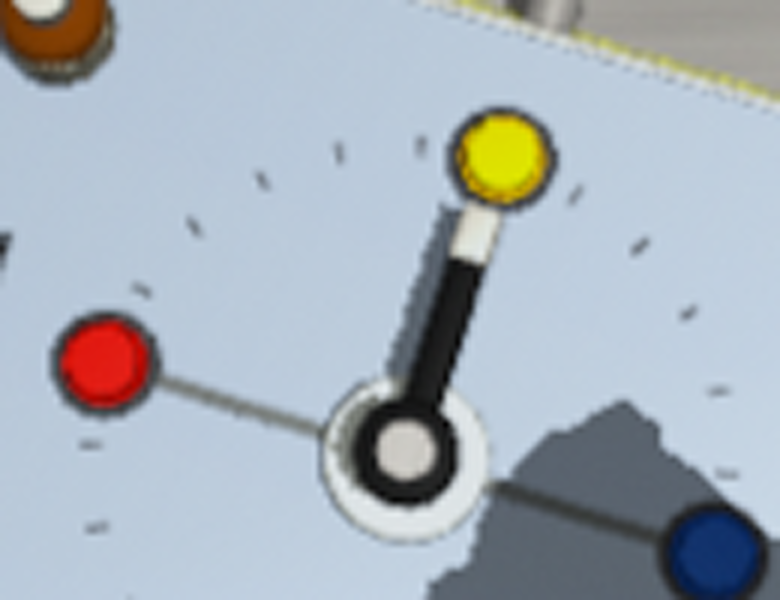

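The arm line now points at the yellow cap's centre: the hub is at (405,450), the tip at (478,232) and yellow at (502,157). The measured error is about 0 ± 0.5°. Now the key.

carry_out --xyz '[[0.081, 0.525, 0], [0.081, 0.525, 0], [0, 0, 0.8], [0, 0, 0.8], [0, 0, 0.35], [0, 0, 0.08], [0, 0, 0]]' --dr '[[0, 0, 0], [0, 0, 0], [0, 0, 0], [0, 0, 0], [0, 0, 0], [0, 0, 0], [0, 0, 0]]'

```text
time: 14.52
tool_pos: [424.5, -198.9, 103.3]
tcp_rot: [-3.142, 0.0, 2.871]
contact_force: [0.9, -1.1, -0.1]
grip_width: 0.7
```

```bash
python3 chk.py;  python3 - <<'E'
from h import *
c=capture("side"); cv2.imwrite("pics/side7.png",cv2.resize(c["image"][120:220,330:460],None,fx=6,fy=6,interpolation=cv2.INTER_CUBIC))
E
```

```text
14.525 [ 424.45007776 -198.89515762  103.29405781] phi_t 344.490629843968 rel 64.95819622226492 -165.69833433099757 F [ 0.9007854  -1.09996921 -0.0975544 ] q6 -1.9021834754544775
```

View pics/side7.png

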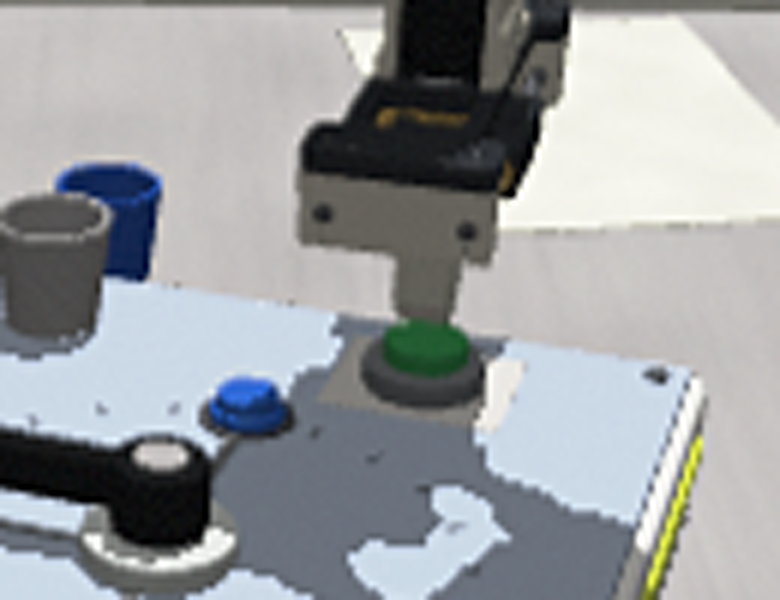

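The fingers sit over the green key at (427,348) in the crop. Pressing in steps.

carry_out --xyz '[[0.03, 0, 0.1], [0, 0, 0.08], [0, 0, 0.05], [0, 0, 0]]' --dr '[[0, 0, 0], [0, 0, 0], [0, 0, 0], [0, 0, 0]]'

```text
time: 15.08
tool_pos: [422.7, -198.1, 89.2]
tcp_rot: [-3.141, 0.0, 2.871]
contact_force: [-1.7, -0.1, 4.0]
grip_width: -0.1
```

carry_out --xyz '[[0, 0, 0.03], [0, 0, 0]]' --dr '[[0, 0, 0], [0, 0, 0]]'

```text
time: 15.32
tool_pos: [422.7, -198.1, 88.1]
tcp_rot: [-3.141, 0.001, 2.872]
contact_force: [-3.4, 0.7, 11.9]
grip_width: 0.2
```

carry_out --xyz '[[0, 0, 0.015], [0, 0, 0]]' --dr '[[0, 0, 0], [0, 0, 0]]'

```text
time: 15.58
tool_pos: [422.8, -198.1, 88.0]
tcp_rot: [-3.141, 0.001, 2.872]
contact_force: [-4.5, 2.2, 19.4]
grip_width: 0.3
```

The key is hard on its stop: z holds at 88.0 while the force climbs to 19 N. I'll lift straight up and move clear.

carry_out --xyz '[[0, 0, -0.1], [0, 0, -0.2], [0, 0, -0.7], [0, 0, -0.9], [0, 0, -0.5], [0.4, -0.8, 0], [0.4, -0.8, 0], [0, 0, 0]]' --dr '[[0, 0, 0], [0, 0, 0], [0, 0, 0], [0, 0, 0], [0, 0, 0], [0, 0, 0], [0, 0, 0], [0, 0, 0]]'

```text
time: 16.58
tool_pos: [348.9, -279.6, 230.6]
tcp_rot: [-3.141, -0.0, 2.867]
contact_force: [0.3, -0.2, 1.1]
grip_width: 0.5
```

```bash
python3 chk.py;  python3 - <<'E'
from h import *
i0=cv2.imread("pics/top0.png")
c=capture("top"); C,y,y2=deckfit(c); print(C,np.degrees([y,y2]))
e=edges(c,C,y); m=e[:,1:].mean(1); k=np.polyfit(e[:,0],m,1); print("slope deg",np.degrees(np.arctan(k[0])),"via mean",np.degrees(np.arctan(m.mean()/e[:,0].mean())))
for n,(u,v) in dict(jar=(234,260),bottle=(268,161),cup=(420,211),key=(396,287)).items():
    a=i0[v-16:v+16,u-16:u+16].astype(int); b=c["image"][v-16:v+16,u-16:u+16].astype(int); print(n,np.abs(a-b).mean())
for ce,s in blobs(c["image"],(50,75),150): print("green",ce,s[4])
cv2.imwrite("pics/top8.png",cv2.resize(c["image"][130:350,200:460],None,fx=2.7,fy=2.7,interpolation=cv2.INTER_CUBIC))
c=capture("side"); cv2.imwrite("pics/side8.png",cv2.resize(c["image"][90:290,240:500],None,fx=3,fy=3,interpolation=cv2.INTER_CUBIC))
for ce,s in blobs(c["image"],(50,75),150): print("green side",ce,s)
E
```

```text
16.575 [ 348.89094044 -279.55674887  230.64100478] phi_t 344.25053714195633 rel 115.09167312408366 -264.1115807054851 F [ 0.29304211 -0.16743813  1.08722626] q6 -2.142806861353123
[531.42453823 -56.62039141] [-17.83396692 -17.91158556]
slope deg -0.21702842988005894 via mean 0.6875163546390998
jar 11.8828125
bottle 10.4833984375
cup 9.8916015625
key 54.0595703125
green [396.48058252 287.48543689] 206
green side [400.65116279 177.73255814] [395 174  13   8  86]
```

View pics/top8.png

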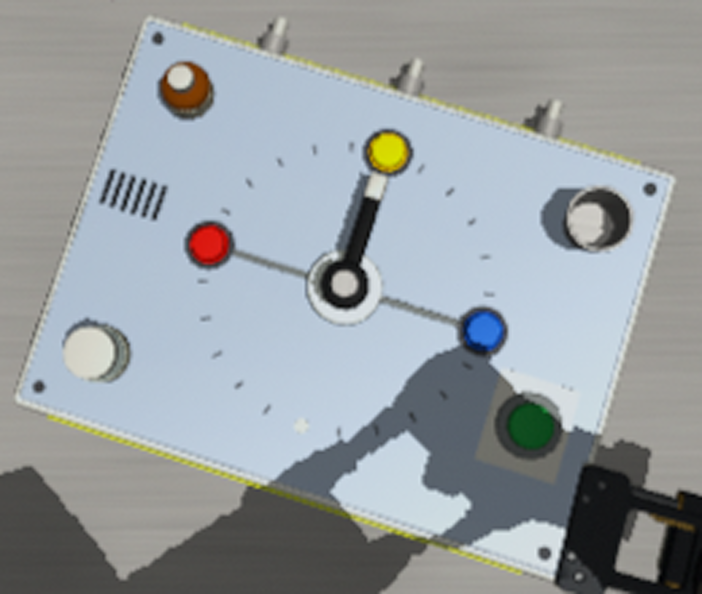

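View pics/side8.png

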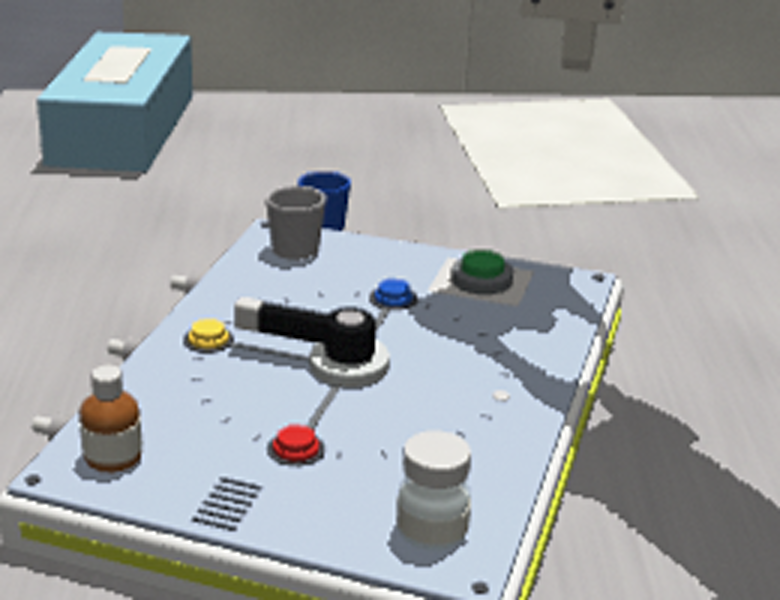

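The views show the arm on yellow, the key up and unshaded-side pixels matching the start. The containers stand where they were and the gripper is clear.

```bash
python3 -c "
from plant import close_job
print(close_job())"
```

```text
the job is handed in; nothing more can be done
None
```

I turned the selector arm to the yellow port and then pressed the green key fully. The job is handed in after about 16.7 s of the 43 s allowed.

- **Selector:** With the jaws shut, the outer face of the leading finger pushed the arm anticlockwise. It passed only the blue port, never red. The first push stopped about 4° short, so I looked again and nudged it once more. The last check put the arm within about 0.7° of square: one estimate gave −0.2°, another +0.7°.
- **Key:** I pressed it to its stop. The tool held at z = 88 mm, which is the full 6 mm of travel, while the force rose from 12 to 19 N. I then lifted straight off. In both views the green key is back within about half a pixel of its starting place. That is too coarse to prove its height to the millimetre.
- **Containers:** The jar, bottle and cup look unmoved in both views. The before/after pixel differences around them were small but not zero (about 10 to 12 grey levels). I put that down to lighting or image noise and did not check further.
- **Finish:** The gripper ended raised at z = 231 mm, beside the deck, touching nothing.

The side view put the caps about 13 mm off the top view in y. I blamed the visible cap walls plus the slanted view and steered by the top view.

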